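Clear the corks and set the cookbook stand's leg

TASK

Two corks were left on the back of the folded cookbook stand: first put both into the open scrap bin. Then pull the stand's spring-loaded leg out by its cross foot until the foot is in line with the two small pointer clips, and, holding it there, slide the black cam lever to the left along the foot until it is fully closed. Finish still holding the foot at the mark with the lever closed (do not let go: I will tighten the sleeve screws while you hold it), and leave the bin standing and the other things undisturbed.

Things in the scene. Friction and masses are not known exactly. Their poses are not given: they have to be found in the camera images.
- stand: Cookbook stand folded flat, fixed to the worktop: wooden panel 14 mm thick. Origin on the worktop under its centre line; panel x = -110 to +255, y = -90 to +90 mm. Its +x points away from the robot (turned up to 0.3 rad). An aluminium sleeve on it, x = +120 to +250, y = -35 to +35 mm, is 30 mm high above the panel; the leg slides out of it towards -x (to the robot).
- leg (a joint): Pull of the telescopic leg (m): 0 at the start, at most 0.125, along the stand's -x only. A flat steel bar 40 mm wide, lying 2 to 8 mm above the panel (fingertips behind the foot must stay above it), ends in an upright cross foot whose centre plane is at stand x = 60 mm minus the pull. A spring pulls it back in with 3 to 4.3 N: it must be held; the closed lever alone does not hold it.
- foot_mid (a point): Centre of the cross foot's top edge; moves with the leg. The foot is a bar 14 mm thick (x), 120 mm long along the stand's y (y = -60 to +60, and 3 mm rubber at each end), from 3 to 45 mm above the panel (top 59 mm above the worktop). It can be straddled from above, one finger before and one behind it; a light pinch can slide along it in y.
- cam (a joint): Cam lever (m): 0 = open, 0.034 = fully closed; starts at 0 to 0.008. A black saddle block over the cross foot that slides along it towards the stand's +y and rides along with the leg. At value c its centre is at stand y = 12 mm + c, its -y face at 1 mm + c. Stays where it is left; pushing it takes about 3 N.
- cam_top (a point): Middle of the top of the cam lever's ridged thumb piece, on the foot's centre plane, 53 mm above the panel. The lever is 44 (x) x 22 (y) mm, from 6 to 46 mm above the panel, the thumb piece above that. It is wider than the foot, so fingers that straddle the foot can push it with their sides.
- length_mark: The length mark: two small steel pointer clips, 8 mm wide (x), 5 mm high, on the panel's left and right edges (|y| = 71 to 88 mm). Origin midway between them on the panel's top (14 mm above the worktop), axes as the stand's. The leg is at the mark when the foot's centre plane is in line with the clips (same stand x): 65 to 100 mm of pull.
- cork_a: Sparkling-wine cork, 48 mm tall, standing on its mushroom head (30 mm wide, 12 mm high) on the panel; the shaft above is 24 to 25 mm wide. Origin at the centre of its underside, z up. 10 to 20 g. On the +y half, on the robot's side of the foot.
- cork_b: Another cork of the same kind, on the -y half of the panel.
- bin: Scrap bin: open round steel tub, 100 mm high, outer radius 64 mm at the bottom and 75 mm at the rim, wall 4 mm. Origin at the centre of its underside. Loose, 0.9 kg. Stands left or right of the stand.
- tin_1: Bystander: closed tin, 102 mm wide, 118 mm tall, on the other side of the stand from the bin. Origin at the centre of its underside.
- lemon: Bystander: lemon, 71 x 53 x 51 mm, on the worktop beside the stand, beyond the bin or tin. Origin under its middle.
- salt_shaker: Bystander: salt shaker, 44 mm wide, 90 mm tall, on the worktop beside the stand, beyond the bin or tin. Origin at the centre of its underside.
Things that resemble listed ones, but are neither listed nor needed, are in the scene too. What is shaped like the cork_a but pink or turquoise is not meant.

How it is judged:
By the outcome, as a careful person would: the job done as asked, in the order asked, and still so for the second after the job is handed in, while the arm keeps its last pose, push and grip.
It also fails if it takes over 67 s, if anything falls off the work surface, if the arm or the gripper's body presses on something with over 40 N, if the wrist force passes 120 N, or if a joint passes its speed limit or range.

ROBOT

A 6-joint arm with a two-finger parallel gripper is mounted at the origin on a cart in front of the work surface, level with it; the furniture and walls round the work are solid. World frame = base frame: x ahead of the robot, y to its left, z up, the work surface at z = 0. Lengths are in m, angles in rad, forces in N, time in s.
With the tool pointing down it reaches from about 0.4 to 0.825 m from the base axis. Payload 7 kg.
Tool frame: the origin (TCP) lies where the fingers leave the gripper's body, on its centre line; the fingertips stand 73 mm ahead of it and the grasp point (between the pads) lies 54 mm ahead of it; z points along the fingers, y is the line along which they close (so a half turn about z gives the same grasp; the last joint's range is limited). The gripper opens to 85 mm and grips with 20 to 120 N. Pads are 22 mm wide; open, the fingers measure 114 mm over their backs; the gripper's body (76 mm by 85 mm) begins 54 mm behind the grasp point. The pads swing forward as they close: fully open they stand 13 mm farther back than shut.
Start: joints at [1.556, 0.359, 0.012, 0, -1.224, -0.288], TCP at [0.201, 0.644, 0.304] pointing down, gripper open.
Joint ranges: [-3.07, 3.07], [-1.43, 2.12], [-1.02, 1.25], [-3.03, 1.67], [-3.05, -0], [-3.03, 3.03]. Speed limits (rad/s): [2.39, 2.39, 3.01, 3.14, 3.14, 3.14].

INTERFACE

Orientations are given as a 3x3 rotation matrix whose columns are the frame's x, y, z axes.
In Python, from bench import r gives the robot as it stands.
- The arm moves only by the shell command python3 -m handwheel 'ROWS' [FORCE]. ROWS is JSON, a list of rows, each an object with "rotation": the turn, a rotation vector about the world's x, y, z in degrees, a list of three; "xyz": the shift along the world's x, y, z in m, a list of three; "fingers": the opening, from -1 (shut) to 1 (fully open), so that 0 is half open. In form: [{"rotation": [ax, ay, az], "xyz": [x, y, z], "fingers": fingers}, ...]. A call has exactly 5 rows; each row is the pose to reach, as a shift and turn from the pose commanded when the call began; what a row does not reach only later rows make up. A row lasts 1/12 s, in which the tool goes at most 41.7 mm and 7.16 degrees, less where a joint would pass 70% of its speed; a pose out of reach is approached as far as the arm can. A call with a gripper value outside its range is refused whole. The fingers move at their own pace and stop on an object; FORCE is the grip in N (left out, the last holds). Time passes only in rows, so rows that repeat a pose let the fingers close, or fill a call up. It gives the time, the measured TCP pose, the force, the opening and the grip force at its end, in the units of the state.
- r.state(): the state, without advancing time (a new reading comes with each control period).
- r.grab_frame(name): name is "scene" or "side" or "wrist"; returns the picture (480x640x3 uint8, blue, green, red); there is no depth.
- r.camera_info(name): a dict with "intrinsics" (3x3 intrinsics, pixels), "world_to_cam" (4x4, takes a point from world to camera coordinates). Camera axes: x right, y up, looking along -z (the intrinsics and any distortion apply to the point x, -y, -z); pixel columns grow to the right and rows downward; lengths in m; the calibration is good to about 2 mm. A picture is of the moment at which its call begins: read the wrist's pose just before it. camera_info takes no time and is no camera call; for the wrist camera it gives the pose at the moment of the call.
- r.job_done(): hands the job in; it is judged then, once.
The state is a dict: "t": time; "joint_positions": joint angles; "joint_vel": joint speeds; "joint_torque": joint torques, N m; "tool_pos": TCP position; "tool_rot": TCP orientation; "wrist_force": force on the tool from outside, world axes, zero at the start; "torque": the same for the moment, N m; "gripper_width": finger opening in m; "finger_force": force on a finger pad.
Only numpy, scipy, OpenCV 4.12 (cv2) and the standard library are available. Lean on these libraries where they do the work, as an engineer would, in place of code of your own. Each camera call takes 0.05 s, during which the arm holds its last target. There are 200 camera calls.

## Working session

There is one attempt and no reset: what is moved stays moved. The work goes in short steps, Python scripts to look and compute and a shell command to move; the robot and the scene stay as the last step left them, time stands still between calls to the robot, and variables do not carry over. Pictures are saved under pics/ and viewed, at most 10 in all, crops included, and the job is handed in when it is done.

```bash
mkdir -p pics
python3 - <<'E'
from bench import r
import cv2,numpy as np
np.set_printoptions(precision=4,suppress=True)
for n in("scene","side"):
    cv2.imwrite(f"pics/{n}0.png",r.grab_frame(n)); c=r.camera_info(n); print(n,c["intrinsics"],c["world_to_cam"],[k for k in c])
s=r.state();print(s)
E
ls
```

```text
scene [[566.3042   0.     313.5476]
 [  0.     566.3042 239.7382]
 [  0.       0.       1.    ]] [[-0.5187 -0.8546  0.0257  0.2592]
 [ 0.3733 -0.1994  0.906  -0.2586]
 [-0.7691  0.4795  0.4225 -0.8572]
 [ 0.      0.      0.      1.    ]] ['intrinsics', 'world_to_cam']
side [[453.9872   0.     316.3486]
 [  0.     453.9872 245.7088]
 [  0.       0.       1.    ]] [[ 0.9928 -0.12   -0.0022 -0.5268]
 [ 0.0604  0.4835  0.8732 -0.0917]
 [-0.1037 -0.8671  0.4873 -1.1347]
 [ 0.      0.      0.      1.    ]] ['intrinsics', 'world_to_cam']
{'t': 0.1, 'joint_positions': array([ 1.5561,  0.3593,  0.0111, -0.0003, -1.2241, -0.2881]), 'joint_vel': array([ 0.0005, -0.0013,  0.0038,  0.0005, -0.001 , -0.0014]), 'joint_torque': array([ -0.0014, -58.4764,  29.411 ,   6.9546,  -0.0032,   0.    ]), 'tool_pos': array([0.2012, 0.644 , 0.303 ]), 'tool_rot': array([[ 0.9545, -0.2983, -0.0003],
       [-0.2983, -0.9545, -0.0015],
       [ 0.0002,  0.0015, -1.    ]]), 'wrist_force': array([-0.2642, -0.5532, -0.3845]), 'torque': array([-0.004 ,  0.0214, -0.0046]), 'finger_force': 0.0, 'gripper_width': 0.08520718487201971}
pics
```

View pics/scene0.png

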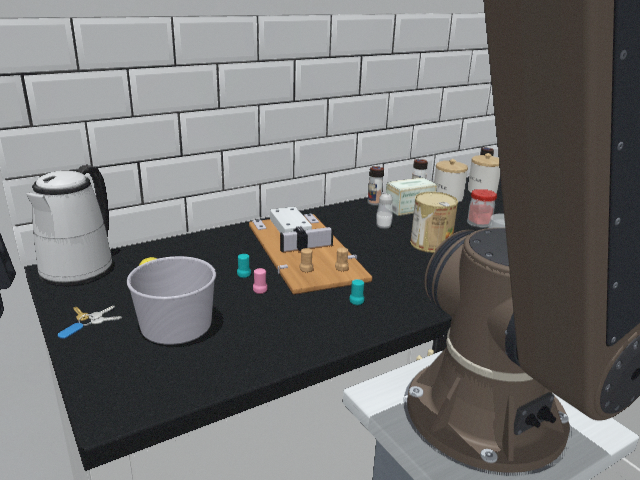

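View pics/side0.png

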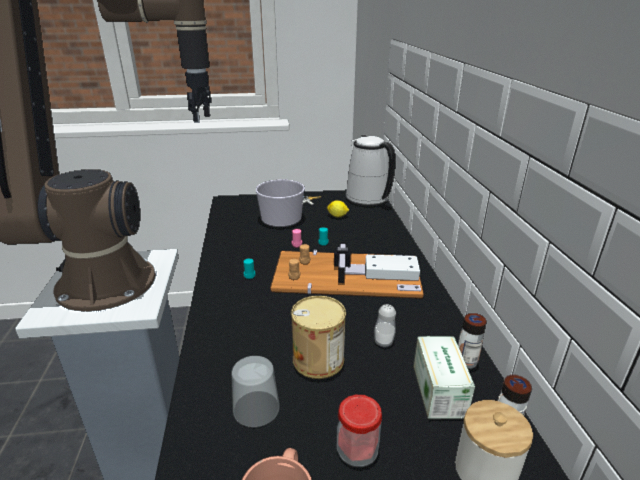

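Run:
```python
import cv2
a=cv2.imread("pics/scene0.png")[195:305,230:390]; cv2.imwrite("pics/sc.png",cv2.resize(a,None,fx=5,fy=5,interpolation=cv2.INTER_CUBIC))
a=cv2.imread("pics/side0.png")[180:300,250:430]; cv2.imwrite("pics/si.png",cv2.resize(a,(792,528),interpolation=cv2.INTER_CUBIC))
```

```text
(no output)
```

View pics/sc.png

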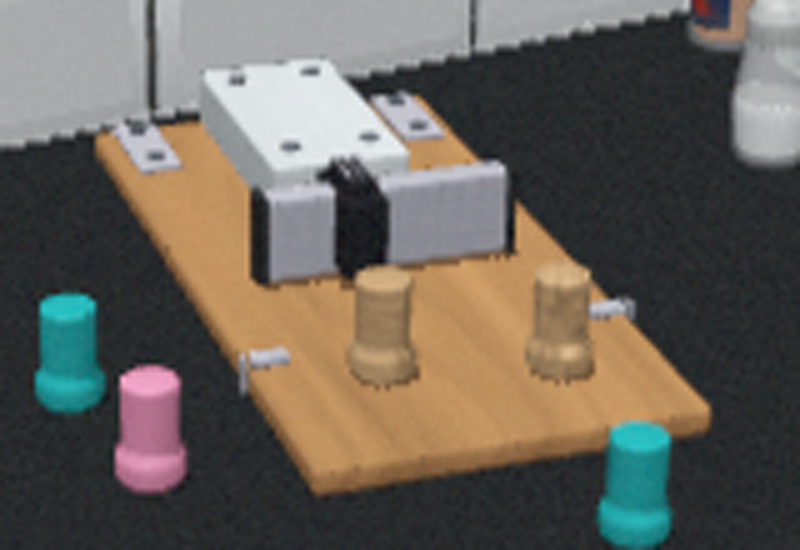

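View pics/si.png

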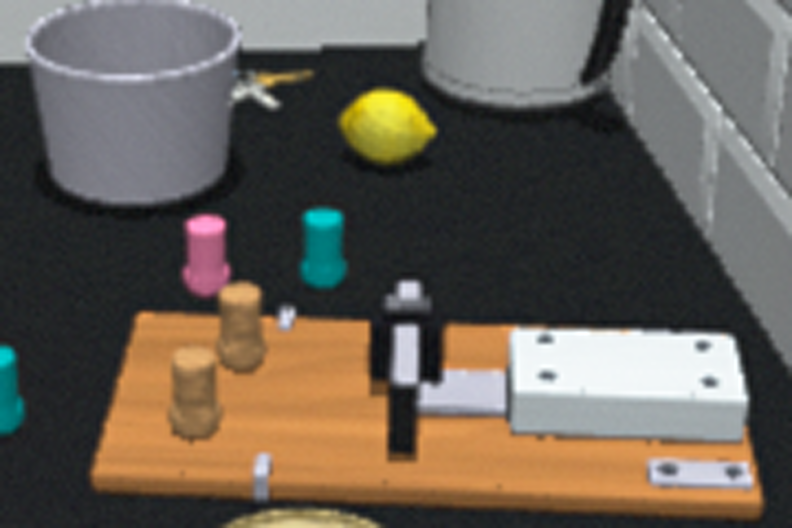

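```bash
cat > h.py <<'E'
from bench import r
import numpy as np
from scipy.optimize import least_squares
np.set_printoptions(precision=4,suppress=True)
def proj(ci,P):
    c=ci["world_to_cam"]@np.append(P,1); v=ci["intrinsics"]@np.array([c[0],-c[1],-c[2]]); return v[:2]/v[2]
def onz(ci,uv,z):
    d=np.linalg.inv(ci["intrinsics"])@[uv[0],uv[1],1]; R=ci["world_to_cam"][:3,:3]; t=ci["world_to_cam"][:3,3]
    o=-R.T@t; d=R.T@np.array([d[0],-d[1],-d[2]]); return o+d*(z-o[2])/d[2]
def S(p,P): c,s=np.cos(p[2]),np.sin(p[2]); return np.array([p[0]+c*P[0]-s*P[1],p[1]+s*P[0]+c*P[1],P[2]])
E
python3 - <<'E'
from h import *
C={n:r.camera_info(n) for n in("scene","side")}
sc=lambda x,y:("scene",x/5+230,y/5+195); si=lambda x,y:("side",x/4.4+250,y/4.4+180)
def fit(obs,p0,f):
    def res(p): return np.concatenate([proj(C[o[0]],f(p,P))-o[1:] for P,o in obs])
    q=least_squares(res,p0,loss="soft_l1");print(q.x,res(q.x).reshape(-1,2).round(1).tolist());return q.x
z=.014
obs=[((-.11,.09,z),sc(313,482)),((-.11,-.09,z),sc(708,405)),((.255,.09,z),sc(97,140)),((.255,-.09,z),sc(425,97)),
((-.11,.09,z),si(137,313)),((-.11,-.09,z),si(95,487)),((.255,-.09,z),si(762,500)),
((.053,-.06,.059),sc(505,163)),((.053,.06,.059),sc(270,190)),((.06,-.063,.059),si(403,385))]
p=fit(obs,[.55,0,0],S)
pts={}
for n,o in dict(a=[sc(383,275),si(241,292)],b=[sc(562,272),si(194,355)]).items():
    for k in o: print(n,k[0],onz(C[k[0]],k[1:],.062))
    w=fit([((0,0,.062),k) for k in o],[.5,0],lambda q,P:np.array([q[0],q[1],P[2]])); pts[n]=w
for k in (("scene",173.5,286),si(134,39)): print("bin",onz(C[k[0]],k[1:],.1))
print("mark",fit([((0,.071,.019),sc(288,354)),((0,-.071,.019),sc(594,308)),((0,-.071,.019),si(264,457)),((0,.08,.019),si(288,310))],[0],lambda q,P:S(p,(q[0],P[1],P[2]))))
print("cam",fit([((0.06,0,.067),sc(343,163)),((.06,0,.067),si(408,302))],[0],lambda q,P:S(p,(P[0],q[0],P[2]))))
c,s=np.cos(p[2]),np.sin(p[2])
for n in pts: d=pts[n]-p[:2]; print(n,"stand",[c*d[0]+s*d[1],-s*d[0]+c*d[1]])
print(r.camera_info("wrist"), r.state()["tool_pos"])
E
```

```text
[ 0.5327 -0.0249 -0.2   ] [[-0.2, -3.6], [1.2, -0.7], [-0.4, -2.8], [-0.4, -1.6], [-0.3, -1.2], [-1.8, -3.8], [0.6, -0.0], [1.5, 0.3], [-0.9, 1.0], [-0.2, 0.4]]
a scene [0.4955 0.0217 0.062 ]
a side [0.5022 0.0114 0.062 ]
[0.5019 0.0174] [[0.2, -1.6], [-0.4, -1.1]]
b scene [ 0.4618 -0.0472  0.062 ]
b side [ 0.4695 -0.0563  0.062 ]
[ 0.4689 -0.0524] [[0.2, -1.8], [-0.3, -0.8]]
bin [0.4162 0.3356 0.1   ]
bin [0.457  0.3164 0.1   ]
[-0.0162] [[-0.0, -1.9], [-1.2, -1.1], [-0.6, -1.4], [-0.9, 1.0]]
mark [-0.0162]
[0.0203] [[0.3, -0.0], [-0.2, -0.8]]
cam [0.0203]
a stand [np.float64(-0.038598672438576655), np.float64(0.035361940802117436)]
b stand [np.float64(-0.05704080600452307), np.float64(-0.039625222916813564)]
{'intrinsics': array([[350.3915,   0.    , 324.1549],
       [  0.    , 350.3915, 242.5934],
       [  0.    ,   0.    ,   1.    ]]), 'world_to_cam': array([[-0.2985, -0.9544,  0.0026,  0.6737],
       [ 0.9218, -0.289 , -0.2584,  0.0352],
       [ 0.2474, -0.0747,  0.966 , -0.3791],
       [ 0.    ,  0.    ,  0.    ,  1.    ]])} [0.2012 0.644  0.303 ]
```

```bash
python3 -m handwheel '[{"rotation":[0,0,-7],"xyz":[0.032,-0.025,0],"fingers":1},{"rotation":[0,0,-14],"xyz":[0.064,-0.05,0],"fingers":1},{"rotation":[0,0,-21],"xyz":[0.096,-0.075,0],"fingers":1},{"rotation":[0,0,-28],"xyz":[0.128,-0.1,0],"fingers":1},{"rotation":[0,0,-35],"xyz":[0.16,-0.124,0],"fingers":1}]' >/dev/null
python3 -m handwheel '[{"rotation":[0,0,-7],"xyz":[0.018,-0.035,0],"fingers":1},{"rotation":[0,0,-14],"xyz":[0.036,-0.07,0],"fingers":1},{"rotation":[0,0,-21],"xyz":[0.054,-0.105,0],"fingers":1},{"rotation":[0,0,-28],"xyz":[0.072,-0.14,0],"fingers":1},{"rotation":[0,0,-35],"xyz":[0.09,-0.174,0],"fingers":1}]'
python3 - <<'E'
from h import *;import cv2,pickle
ci=r.camera_info("wrist");f=r.grab_frame("wrist");cv2.imwrite("pics/w1.png",f);pickle.dump(ci,open("w1.pkl","wb"))
E
python3 -m handwheel '[{"rotation":[0,0,-4],"xyz":[0.005,-0.039,0],"fingers":1},{"rotation":[0,0,-7],"xyz":[0.01,-0.078,0],"fingers":1},{"rotation":[0,0,-10],"xyz":[0.015,-0.117,0],"fingers":1},{"rotation":[0,0,-13],"xyz":[0.02,-0.156,0],"fingers":1},{"rotation":[0,0,-15],"xyz":[0.025,-0.195,0],"fingers":1}]' >/dev/null
python3 -m handwheel '[{"rotation":[0,0,0],"xyz":[0.005,-0.035,0],"fingers":1},{"rotation":[0,0,0],"xyz":[0.01,-0.07,0],"fingers":1},{"rotation":[0,0,0],"xyz":[0.015,-0.1,0],"fingers":1},{"rotation":[0,0,0],"xyz":[0.015,-0.12,0],"fingers":1},{"rotation":[0,0,0],"xyz":[0.015,-0.13,0],"fingers":1}]'
python3 - <<'E'
from h import *;import cv2,pickle
print(r.state()["tool_rot"])
ci=r.camera_info("wrist");f=r.grab_frame("wrist");cv2.imwrite("pics/w2.png",f);pickle.dump(ci,open("w2.pkl","wb"))
E
```

```text
t: 0.93
tool_pos: [0.4517, 0.3442, 0.3037]
tool_rot: [[0.04, -0.999, -0.0], [-0.999, -0.04, -0.0], [0.0, 0.0, -1.0]]
wrist_force: [0.5, 0.1, -0.3]
gripper_width: 0.0855
finger_force: 0.0
t: 1.82
tool_pos: [0.4909, 0.019, 0.3036]
tool_rot: [[-0.216, -0.976, -0.001], [-0.976, 0.216, -0.0], [0.0, 0.001, -1.0]]
wrist_force: [0.3, -0.2, 0.8]
gripper_width: 0.0852
finger_force: 0.0
[[-0.2158 -0.9764 -0.0007]
 [-0.9764  0.2158 -0.0003]
 [ 0.0004  0.0007 -1.    ]]
```

View pics/w1.png

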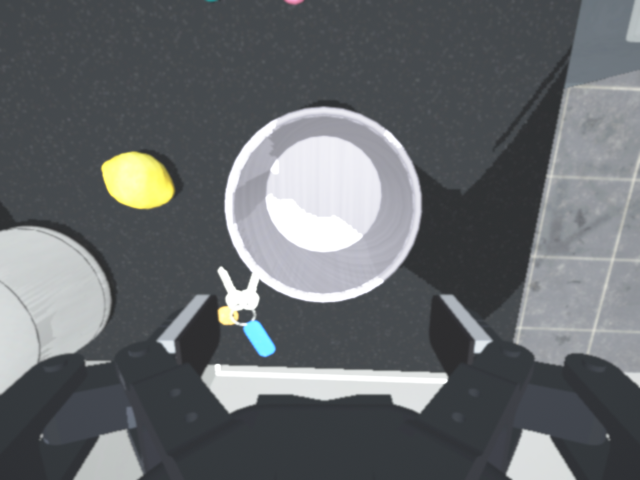

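View pics/w2.png

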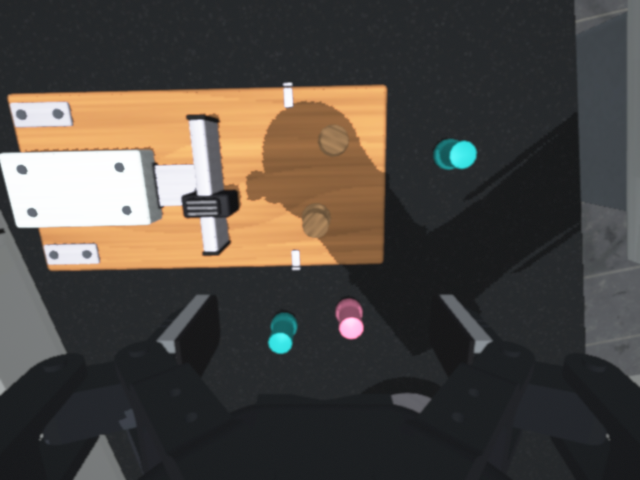

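Run:
```python
import cv2
a=cv2.imread("pics/w2.png")[80:280,150:400]; a=cv2.convertScaleAbs(a,alpha=1.2,beta=25);cv2.imwrite("pics/w2c.png",cv2.resize(a,None,fx=3,fy=3,interpolation=cv2.INTER_CUBIC))
```

```text
(no output)
```

View pics/w2c.png

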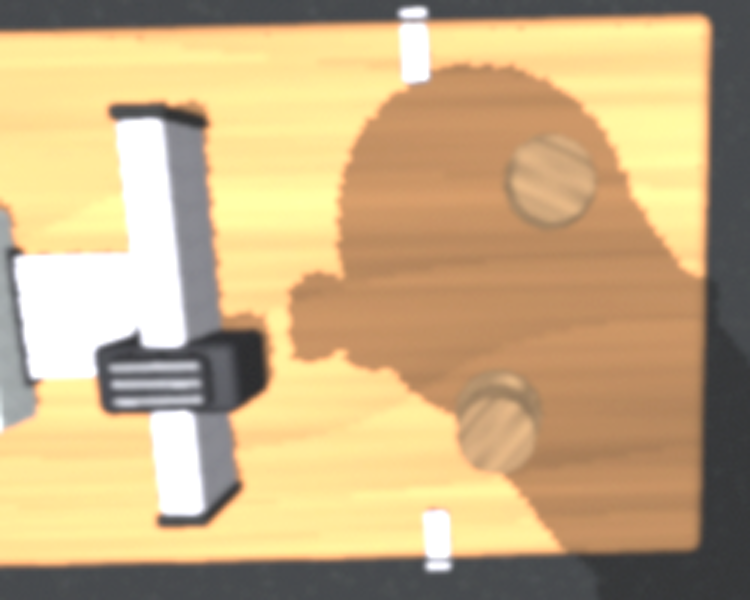

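Run:
```python
from h import *;import pickle
w=pickle.load(open("w2.pkl","rb"));w1=pickle.load(open("w1.pkl","rb"))
g=lambda x,y:np.array([x/3+150,y/3+80])
z=.014
obs=[((-.11,-.09,z),g(710,17)),((-.11,.09,z),g(698,550)),((.255,-.09,z),(10,95)),((.255,.09,z),(48,270)),
((.06,-.063,.059),g(138,109)),((.06,.063,.059),g(184,522)),((.053,-.06,.059),g(162,122)),((.067,-.06,.059),g(115,119))]
f=lambda p:np.concatenate([proj(w,S(p,P))-o for P,o in obs])
q=least_squares(f,[.53,-.02,-.2],loss="soft_l1");p=q.x;print(p,np.degrees(p[2]),f(p).reshape(-1,2).round(1).tolist())
def T(n,uv,z):
    P=onz(w,uv,z);d=P[:2]-p[:2];c,s=np.cos(p[2]),np.sin(p[2]);print(n,P,"stand",c*d[0]+s*d[1],-s*d[0]+c*d[1])
T("a",g(497,433),.062);T("b",g(553,181),.062);T("clipR",g(415,81),.019);T("clipL",g(437,510),.019);T("cam",g(157,383),.067)
T("f-",g(138,111),.059);T("f+",g(184,519),.059)
print("bin",onz(w1,(323,204),.1), onz(w1,(225,204),.1)-onz(w1,(421,204),.1))
```

```text
[ 0.5293 -0.0216 -0.1957] -11.210989046576923 [[1.0, 0.0], [0.9, 2.1], [-4.5, -0.2], [-0.1, 2.6], [-0.2, -0.8], [0.0, 3.4], [0.4, -1.6], [-0.4, -0.2]]
a [0.4973 0.0182 0.062 ] stand -0.03914703089705068 0.03281671322320693
b [ 0.4654 -0.0499  0.062 ] stand -0.05718874890430222 -0.04014674807027899
clipR [ 0.5004 -0.0898  0.019 ] stand -0.015151352299087725 -0.07254667908160777
clipL [0.527  0.0492 0.019 ] stand -0.016040195257509857 0.06901950270733274
cam [ 0.5914 -0.0191  0.067 ] stand 0.06038927207481236 0.01451553271782275
f- [ 0.5761 -0.0939  0.059 ] stand 0.05993974710540566 -0.06184254673124855
f+ [0.5992 0.0244 0.059 ] stand 0.05955407590432012 0.058706931856531724
bin [0.4522 0.3208 0.1   ] [0.1541 0.0062 0.    ]
```

```bash
python3 -m handwheel '[{"rotation":[0,0,1.2],"xyz":[0.008,-0.001,-0.04],"fingers":1},{"rotation":[0,0,1.2],"xyz":[0.008,-0.001,-0.08],"fingers":1},{"rotation":[0,0,1.2],"xyz":[0.008,-0.001,-0.12],"fingers":1},{"rotation":[0,0,1.2],"xyz":[0.008,-0.001,-0.16],"fingers":1},{"rotation":[0,0,1.2],"xyz":[0.008,-0.001,-0.2],"fingers":1}]' 30
python3 -m handwheel '[{"rotation":[0,0,0],"xyz":[0,0,-0.002],"fingers":1},{"rotation":[0,0,0],"xyz":[0,0,-0.002],"fingers":-1},{"rotation":[0,0,0],"xyz":[0,0,-0.002],"fingers":-1},{"rotation":[0,0,0],"xyz":[0,0,-0.002],"fingers":-1},{"rotation":[0,0,0],"xyz":[0,0,-0.002],"fingers":-1}]' 30
```

```text
t: 2.28
tool_pos: [0.4992, 0.0209, 0.1025]
tool_rot: [[-0.193, -0.981, 0.001], [-0.981, 0.193, 0.001], [-0.001, -0.001, -1.0]]
wrist_force: [0.9, 0.6, -0.9]
gripper_width: 0.0854
finger_force: 0.0
t: 2.7
tool_pos: [0.5006, 0.021, 0.1043]
tool_rot: [[-0.193, -0.981, 0.004], [-0.981, 0.193, 0.002], [-0.002, -0.004, -1.0]]
wrist_force: [-0.4, -0.1, 0.6]
gripper_width: 0.0387
finger_force: 0.0
```

```bash
python3 -m handwheel '[{"rotation":[0,0,0],"xyz":[0,-0.002,0],"fingers":-1},{"rotation":[0,0,0],"xyz":[0,-0.002,0],"fingers":-1},{"rotation":[0,0,0],"xyz":[0,-0.002,0],"fingers":-1},{"rotation":[0,0,0],"xyz":[0,-0.002,0],"fingers":-1},{"rotation":[0,0,0],"xyz":[0,-0.002,0],"fingers":-1}]' 30
```

```text
t: 3.12
tool_pos: [0.5004, 0.0186, 0.1039]
tool_rot: [[-0.193, -0.981, 0.003], [-0.981, 0.193, 0.001], [-0.002, -0.003, -1.0]]
wrist_force: [-1.9, 1.6, 9.9]
gripper_width: 0.0238
finger_force: 28.9
```

```bash
python3 -m handwheel '[{"rotation":[0,0,0],"xyz":[0,0,0.04],"fingers":-1},{"rotation":[0,0,0],"xyz":[0,0,0.08],"fingers":-1},{"rotation":[0,0,0],"xyz":[0,0.01,0.12],"fingers":-1},{"rotation":[0,0,0],"xyz":[-0.006,0.05,0.125],"fingers":-1},{"rotation":[0,0,0],"xyz":[-0.012,0.09,0.125],"fingers":-1}]' 
python3 -m handwheel '[{"rotation":[0,0,0],"xyz":[-0.006,0.04,0],"fingers":-1},{"rotation":[0,0,0],"xyz":[-0.012,0.08,0],"fingers":-1},{"rotation":[0,0,0],"xyz":[-0.018,0.12,0],"fingers":-1},{"rotation":[0,0,0],"xyz":[-0.024,0.16,0],"fingers":-1},{"rotation":[0,0,0],"xyz":[-0.03,0.2,0],"fingers":-1}]'
```

```text
t: 3.53
tool_pos: [0.4886, 0.1088, 0.2316]
tool_rot: [[-0.197, -0.98, 0.007], [-0.98, 0.197, 0.004], [-0.006, -0.006, -1.0]]
wrist_force: [-0.3, 0.8, -1.2]
gripper_width: 0.0231
finger_force: 29.5
t: 3.95
tool_pos: [0.4566, 0.31, 0.2283]
tool_rot: [[-0.193, -0.981, 0.001], [-0.981, 0.193, 0.002], [-0.002, -0.001, -1.0]]
wrist_force: [0.8, 0.5, 0.1]
gripper_width: 0.0235
finger_force: 29.5
```

```bash
python3 -m handwheel '[{"rotation":[0,0,0],"xyz":[-0.006,0.01,-0.03],"fingers":-1},{"rotation":[0,0,0],"xyz":[-0.006,0.01,-0.06],"fingers":-1},{"rotation":[0,0,0],"xyz":[-0.006,0.01,-0.08],"fingers":-1},{"rotation":[0,0,0],"xyz":[-0.006,0.01,-0.08],"fingers":0.2},{"rotation":[0,0,0],"xyz":[-0.006,0.01,-0.08],"fingers":0.2}]' 
python3 -m handwheel '[{"rotation":[0,0,0],"xyz":[0,0,0],"fingers":0.2},{"rotation":[0,0,0],"xyz":[0,0,0],"fingers":0.2},{"rotation":[0,0,0],"xyz":[0,0,0],"fingers":0.2},{"rotation":[0,0,0],"xyz":[0,0,0.03],"fingers":0.2},{"rotation":[0,0,0],"xyz":[0,0,0.07],"fingers":0.2}]'
python3 - <<'E'
from h import *;import cv2
cv2.imwrite("pics/b1.png",r.grab_frame("wrist"))
E
```

```text
t: 4.37
tool_pos: [0.4512, 0.318, 0.1472]
tool_rot: [[-0.193, -0.981, -0.0], [-0.981, 0.193, -0.001], [0.001, 0.0, -1.0]]
wrist_force: [-0.2, 0.1, 0.9]
gripper_width: 0.0467
finger_force: 0.0
t: 4.78
tool_pos: [0.4503, 0.3168, 0.2157]
tool_rot: [[-0.194, -0.981, -0.004], [-0.981, 0.194, -0.004], [0.005, 0.003, -1.0]]
wrist_force: [1.0, 0.6, -0.2]
gripper_width: 0.0514
finger_force: 0.0
```

View pics/b1.png

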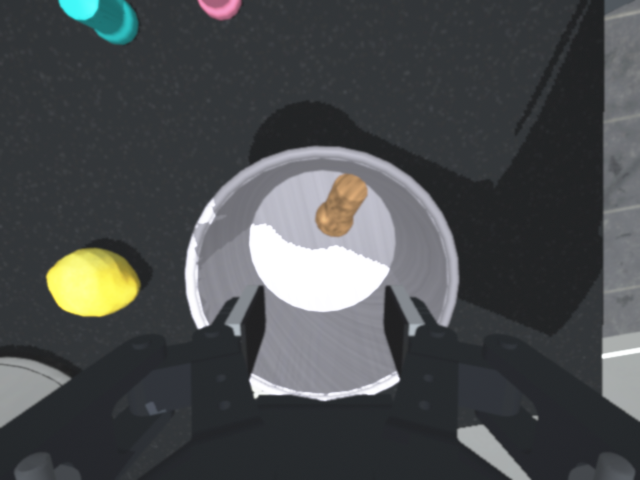

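```bash
python3 -m handwheel '[{"rotation":[0,0,0],"xyz":[0.002,-0.037,0.01],"fingers":1},{"rotation":[0,0,0],"xyz":[0.004,-0.074,0.01],"fingers":1},{"rotation":[0,0,0],"xyz":[0.006,-0.112,0.01],"fingers":1},{"rotation":[0,0,0],"xyz":[0.008,-0.15,0.01],"fingers":1},{"rotation":[0,0,0],"xyz":[0.01,-0.188,0.01],"fingers":1}]' >/dev/null
python3 -m handwheel '[{"rotation":[0,0,0],"xyz":[0.002,-0.04,0],"fingers":1},{"rotation":[0,0,0],"xyz":[0.004,-0.08,0],"fingers":1},{"rotation":[0,0,0],"xyz":[0.006,-0.12,0],"fingers":1},{"rotation":[0,0,0],"xyz":[0.007,-0.16,0],"fingers":1},{"rotation":[0,0,0],"xyz":[0.007,-0.182,0],"fingers":1}]'
```

```text
t: 5.67
tool_pos: [0.468, -0.0548, 0.2281]
tool_rot: [[-0.195, -0.981, 0.002], [-0.981, 0.195, 0.0], [-0.001, -0.002, -1.0]]
wrist_force: [0.3, -0.1, 1.1]
gripper_width: 0.0854
finger_force: 0.0
```

```bash
python3 -m handwheel '[{"rotation":[0,0,0],"xyz":[0,0.001,-0.04],"fingers":1},{"rotation":[0,0,0],"xyz":[0,0.001,-0.08],"fingers":1},{"rotation":[0,0,0],"xyz":[0,0.001,-0.11],"fingers":1},{"rotation":[0,0,0],"xyz":[0,0.001,-0.124],"fingers":1},{"rotation":[0,0,0],"xyz":[0,0.001,-0.124],"fingers":-1}]' 
python3 -m handwheel '[{"rotation":[0,0,0],"xyz":[0,0,0],"fingers":-1},{"rotation":[0,0,0],"xyz":[0,0,0],"fingers":-1},{"rotation":[0,0,0],"xyz":[0,0,0],"fingers":-1},{"rotation":[0,0,0],"xyz":[0,0,0],"fingers":-1},{"rotation":[0,0,0],"xyz":[0,0,0],"fingers":-1}]' 
python3 -m handwheel '[{"rotation":[0,0,0],"xyz":[0,0,0],"fingers":-1},{"rotation":[0,0,0],"xyz":[0,0,0],"fingers":-1},{"rotation":[0,0,0],"xyz":[0,0,0],"fingers":-1},{"rotation":[0,0,0],"xyz":[0,0,0.03],"fingers":-1},{"rotation":[0,0,0],"xyz":[0,0,0.07],"fingers":-1}]'
```

```text
t: 6.08
tool_pos: [0.4668, -0.0514, 0.1007]
tool_rot: [[-0.194, -0.981, -0.004], [-0.981, 0.194, -0.001], [0.002, 0.004, -1.0]]
wrist_force: [-0.2, -0.6, -0.7]
gripper_width: 0.0754
finger_force: 0.0
t: 6.5
tool_pos: [0.4691, -0.0505, 0.1044]
tool_rot: [[-0.193, -0.981, 0.003], [-0.981, 0.193, 0.001], [-0.001, -0.003, -1.0]]
wrist_force: [-1.0, 0.8, 8.0]
gripper_width: 0.0235
finger_force: 29.0
t: 6.92
tool_pos: [0.4665, -0.051, 0.1719]
tool_rot: [[-0.194, -0.981, -0.006], [-0.981, 0.194, -0.001], [0.002, 0.005, -1.0]]
wrist_force: [1.5, 0.5, -0.8]
gripper_width: 0.0238
finger_force: 29.5
```

```bash
python3 -m handwheel '[{"rotation":[0,0,0],"xyz":[0,0,0.04],"fingers":-1},{"rotation":[0,0,0],"xyz":[0,0.03,0.055],"fingers":-1},{"rotation":[0,0,0],"xyz":[-0.002,0.07,0.055],"fingers":-1},{"rotation":[0,0,0],"xyz":[-0.004,0.11,0.055],"fingers":-1},{"rotation":[0,0,0],"xyz":[-0.006,0.15,0.055],"fingers":-1}]' >/dev/null
python3 -m handwheel '[{"rotation":[0,0,0],"xyz":[-0.002,0.04,0],"fingers":-1},{"rotation":[0,0,0],"xyz":[-0.004,0.08,0],"fingers":-1},{"rotation":[0,0,0],"xyz":[-0.006,0.12,0],"fingers":-1},{"rotation":[0,0,0],"xyz":[-0.008,0.16,0],"fingers":-1},{"rotation":[0,0,0],"xyz":[-0.01,0.2,0],"fingers":-1}]'
python3 -m handwheel '[{"rotation":[0,0,0],"xyz":[-0.001,0.02,-0.02],"fingers":-1},{"rotation":[0,0,0],"xyz":[-0.001,0.02,-0.05],"fingers":-1},{"rotation":[0,0,0],"xyz":[-0.001,0.02,-0.08],"fingers":-1},{"rotation":[0,0,0],"xyz":[-0.001,0.02,-0.08],"fingers":-1},{"rotation":[0,0,0],"xyz":[-0.001,0.02,-0.08],"fingers":0.2}]' 
python3 -m handwheel '[{"rotation":[0,0,0],"xyz":[0,0,0],"fingers":0.2},{"rotation":[0,0,0],"xyz":[0,0,0],"fingers":0.2},{"rotation":[0,0,0],"xyz":[0,0,0],"fingers":0.2},{"rotation":[0,0,0],"xyz":[0,0,0.03],"fingers":0.2},{"rotation":[0,0,0],"xyz":[0,0,0.07],"fingers":0.2}]'
python3 - <<'E'
from h import *;import cv2
f=r.grab_frame("wrist");cv2.imwrite("pics/b2.png",f)
m=cv2.inRange(cv2.cvtColor(f,cv2.COLOR_BGR2HSV),(8,90,60),(20,255,255));n,l,st,c=cv2.connectedComponentsWithStats(m)
print([(s.tolist()) for s in st[1:] if s[4]>100])
E
```

```text
t: 7.75
tool_pos: [0.4517, 0.3014, 0.229]
tool_rot: [[-0.193, -0.981, 0.001], [-0.981, 0.193, 0.002], [-0.002, -0.001, -1.0]]
wrist_force: [1.5, -0.4, -0.2]
gripper_width: 0.0238
finger_force: 29.5
t: 8.17
tool_pos: [0.4509, 0.3188, 0.1476]
tool_rot: [[-0.193, -0.981, -0.001], [-0.981, 0.193, -0.002], [0.003, 0.001, -1.0]]
wrist_force: [-0.2, -0.2, 1.4]
gripper_width: 0.0341
finger_force: 0.0
t: 8.58
tool_pos: [0.4503, 0.3178, 0.217]
tool_rot: [[-0.194, -0.981, -0.003], [-0.981, 0.194, -0.004], [0.004, 0.003, -1.0]]
wrist_force: [1.2, 1.3, -0.1]
gripper_width: 0.0512
finger_force: 0.0
[[316, 173, 50, 61, 1891], [293, 244, 34, 20, 459], [279, 260, 17, 32, 106]]
```

```bash
python3 -m handwheel '[{"rotation":[0,0,0],"xyz":[0.013,-0.037,0],"fingers":0},{"rotation":[0,0,0],"xyz":[0.026,-0.074,0],"fingers":0},{"rotation":[0,0,0],"xyz":[0.04,-0.112,0],"fingers":0},{"rotation":[0,0,0],"xyz":[0.054,-0.15,0],"fingers":0},{"rotation":[0,0,0],"xyz":[0.067,-0.187,0],"fingers":0}]' >/dev/null
python3 -m handwheel '[{"rotation":[0,0,0],"xyz":[0.013,-0.037,0],"fingers":0},{"rotation":[0,0,0],"xyz":[0.026,-0.074,0],"fingers":0},{"rotation":[0,0,0],"xyz":[0.04,-0.112,0],"fingers":0},{"rotation":[0,0,0],"xyz":[0.054,-0.15,0],"fingers":0},{"rotation":[0,0,0],"xyz":[0.067,-0.186,0],"fingers":0}]' >/dev/null
python3 -m handwheel '[{"rotation":[0,0,0],"xyz":[0,0,-0.03],"fingers":0},{"rotation":[0,0,0],"xyz":[0,0,-0.05],"fingers":0},{"rotation":[0,0,0],"xyz":[0,0,-0.06],"fingers":0},{"rotation":[0,0,0],"xyz":[0,0,-0.06],"fingers":0},{"rotation":[0,0,0],"xyz":[0,0,-0.06],"fingers":0}]'
python3 - <<'E'
from h import *;import cv2
s=r.state();print(s["tool_pos"]); ci=r.camera_info("wrist");f=r.grab_frame("wrist");cv2.imwrite("pics/f1.png",f)
p=[.5293,-.0216,-.1957]
for P in [(.053,-.06,.059),(.053,-.005,.059),(.06,.015,.067)]: print(proj(ci,S(p,P)))
E
```

```text
t: 9.88
tool_pos: [0.5857, -0.0535, 0.1588]
tool_rot: [[-0.193, -0.981, 0.001], [-0.981, 0.193, -0.0], [0.0, -0.001, -1.0]]
wrist_force: [0.2, 0.5, 0.1]
gripper_width: 0.0426
finger_force: 0.0
[ 0.5857 -0.0535  0.1588]
[339.4354 203.7288]
[338.1001 307.1939]
[324.8027 349.0926]
```

View pics/f1.png

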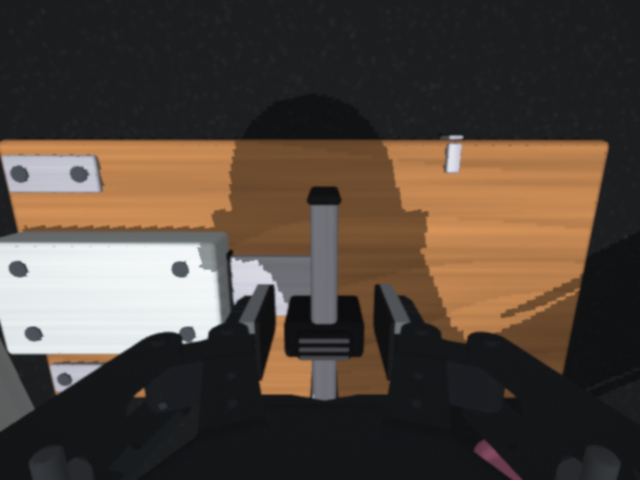

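```bash
python3 - <<'E'
from h import *
ci=r.camera_info("wrist");p=[.5293,-.0216,-.1957]
def T(n,uv,z):
    P=onz(ci,uv,z);d=P[:2]-p[:2];c,s=np.cos(p[2]),np.sin(p[2]);print(n,P,"stand",c*d[0]+s*d[1],-s*d[0]+c*d[1])
T("clip",(453,171),.019);T("foot end",(324,204),.059);T("foot near cam",(324.5,296),.059);T("camface",(324,297),.06);T("thumb",(324,345),.067);T("panel edge",(450,141),.014)
T("tcp",proj(ci,r.state()["tool_pos"]),.1588)
E
python3 -m handwheel '[{"rotation":[0,0,0],"xyz":[-0.001,-0.001,-0.02],"fingers":0},{"rotation":[0,0,0],"xyz":[-0.001,-0.001,-0.035],"fingers":0},{"rotation":[0,0,0],"xyz":[-0.001,-0.001,-0.05],"fingers":0},{"rotation":[0,0,0],"xyz":[-0.001,-0.001,-0.056],"fingers":0},{"rotation":[0,0,0],"xyz":[-0.001,-0.001,-0.056],"fingers":0}]'
```

```text
clip [ 0.5004 -0.0903  0.019 ] stand -0.014978052867589721 -0.07303017628796868
foot end [ 0.5776 -0.0917  0.059 ] stand 0.06105451438704955 -0.05935958746827747
foot near cam [ 0.5868 -0.0439  0.059 ] stand 0.060698698880391214 -0.010688759627334782
camface [ 0.587  -0.0438  0.06  ] stand 0.0609592448392579 -0.01056030366282906
thumb [ 0.5916 -0.0203  0.067 ] stand 0.06089751404503171 0.013402810473551487
panel edge [ 0.4987 -0.1074  0.014 ] stand -0.013313758120460033 -0.09014659007030887
tcp [ 0.5862 -0.0527  0.1588] stand 0.06186318079394407 -0.019469861213471697
t: 10.35
tool_pos: [0.5843, -0.0542, 0.1019]
tool_rot: [[-0.192, -0.981, -0.0], [-0.981, 0.192, -0.0], [0.0, 0.0, -1.0]]
wrist_force: [-0.6, 0.3, -0.7]
gripper_width: 0.043
finger_force: 0.0
```

```bash
python3 -m handwheel '[{"rotation":[0,0,0],"xyz":[0,0,0],"fingers":-1},{"rotation":[0,0,0],"xyz":[0,0,0],"fingers":-1},{"rotation":[0,0,0],"xyz":[0,0,0],"fingers":-1},{"rotation":[0,0,0],"xyz":[0,0,0],"fingers":-1},{"rotation":[0,0,0],"xyz":[0,0,0],"fingers":-1}]' 20
python3 -m handwheel '[{"rotation":[0,0,0],"xyz":[0,0,0],"fingers":-1},{"rotation":[0,0,0],"xyz":[0,0,0],"fingers":-1},{"rotation":[0,0,0],"xyz":[0,0,0],"fingers":-1},{"rotation":[0,0,0],"xyz":[0,0,0],"fingers":-1},{"rotation":[0,0,0],"xyz":[0,0,0],"fingers":-1}]' 20
```

```text
t: 10.77
tool_pos: [0.5857, -0.0545, 0.1034]
tool_rot: [[-0.193, -0.981, 0.003], [-0.981, 0.193, 0.0], [-0.001, -0.003, -1.0]]
wrist_force: [1.3, 0.9, 5.6]
gripper_width: 0.0137
finger_force: 24.8
t: 11.18
tool_pos: [0.5856, -0.0545, 0.1034]
tool_rot: [[-0.193, -0.981, 0.003], [-0.981, 0.193, 0.0], [-0.001, -0.003, -1.0]]
wrist_force: [1.5, 0.1, 7.2]
gripper_width: 0.0136
finger_force: 24.9
```

```bash
python3 -m handwheel '[{"rotation":[0,0,0],"xyz":[-0.005,0.001,0],"fingers":-1},{"rotation":[0,0,0],"xyz":[-0.0147,0.0029,0],"fingers":-1},{"rotation":[0,0,0],"xyz":[-0.0294,0.0058,0],"fingers":-1},{"rotation":[0,0,0],"xyz":[-0.0441,0.0087,0],"fingers":-1},{"rotation":[0,0,0],"xyz":[-0.0539,0.0107,0],"fingers":-1}]' 25
python3 -m handwheel '[{"rotation":[0,0,0],"xyz":[-0.0098,0.0019,0],"fingers":-1},{"rotation":[0,0,0],"xyz":[-0.0157,0.0031,0],"fingers":-1},{"rotation":[0,0,0],"xyz":[-0.0196,0.0039,0],"fingers":-1},{"rotation":[0,0,0],"xyz":[-0.0204,0.004,0],"fingers":-1},{"rotation":[0,0,0],"xyz":[-0.0204,0.004,0],"fingers":-1}]' 25
python3 -m handwheel '[{"rotation":[0,0,0],"xyz":[0,0,0],"fingers":-1},{"rotation":[0,0,0],"xyz":[0,0,0],"fingers":-1},{"rotation":[0,0,0],"xyz":[0,0,0],"fingers":-1},{"rotation":[0,0,0],"xyz":[0,0,0],"fingers":-1},{"rotation":[0,0,0],"xyz":[0,0,0],"fingers":-1}]' 25
python3 - <<'E'
from h import *;import cv2,pickle
s=r.state();d=s["tool_pos"]-[.5856,-.0545,.1034];print("pull",-(d[0]*.981-d[1]*.1945),"side",d[0]*.1945+d[1]*.981)
D={}
for n in("wrist","scene","side"):
    D[n]=r.camera_info(n); cv2.imwrite(f"pics/p_{n}.png",r.grab_frame(n))
pickle.dump(D,open("p.pkl","wb"))
a=cv2.imread("pics/p_wrist.png")[130:430,200:500];a=cv2.resize(a,(600,600),interpolation=cv2.INTER_CUBIC)
b=cv2.imread("pics/p_side.png")[220:300,265:365];
b=cv2.resize(b,(200,160)); b=cv2.copyMakeBorder(b,0,440,0,0,cv2.BORDER_CONSTANT)
cv2.imwrite("pics/pc.png",cv2.convertScaleAbs(np.hstack([a,b]),alpha=1.3,beta=20))
E
```

```text
t: 11.6
tool_pos: [0.5314, -0.0438, 0.1034]
tool_rot: [[-0.193, -0.981, 0.004], [-0.981, 0.193, 0.0], [-0.001, -0.004, -1.0]]
wrist_force: [5.2, -1.9, 4.3]
gripper_width: 0.014
finger_force: 24.9
t: 12.02
tool_pos: [0.5112, -0.0398, 0.1033]
tool_rot: [[-0.192, -0.981, 0.004], [-0.981, 0.192, 0.0], [-0.001, -0.003, -1.0]]
wrist_force: [3.2, -1.0, 9.6]
gripper_width: 0.0135
finger_force: 25.5
t: 12.43
tool_pos: [0.5116, -0.0399, 0.1033]
tool_rot: [[-0.193, -0.981, 0.004], [-0.981, 0.193, 0.0], [-0.001, -0.003, -1.0]]
wrist_force: [3.6, -1.9, 9.1]
gripper_width: 0.0135
finger_force: 25.5
pull 0.07544577687022275 side -4.727146082742287e-05
```

View pics/pc.png

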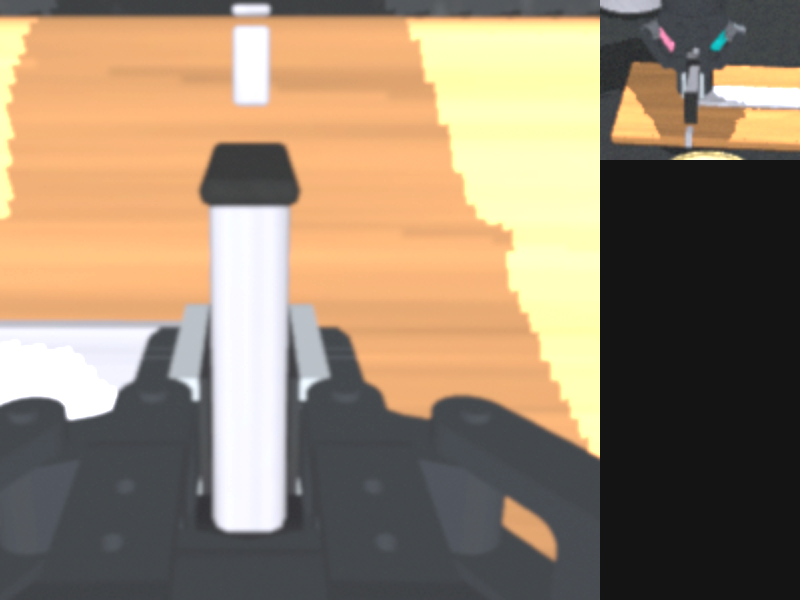

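```bash
python3 -m handwheel '[{"rotation":[0,0,0],"xyz":[0.0006,0.0049,0],"fingers":-1},{"rotation":[0,0,0],"xyz":[0.0015,0.0098,0],"fingers":-1},{"rotation":[0,0,0],"xyz":[0.0025,0.0147,0],"fingers":-1},{"rotation":[0,0,0],"xyz":[0.0035,0.0196,0],"fingers":-1},{"rotation":[0,0,0],"xyz":[0.0045,0.0245,0],"fingers":-1}]' 20
python3 -m handwheel '[{"rotation":[0,0,0],"xyz":[0.0006,0.0029,0],"fingers":-1},{"rotation":[0,0,0],"xyz":[0.0012,0.0059,0],"fingers":-1},{"rotation":[0,0,0],"xyz":[0.0017,0.0088,0],"fingers":-1},{"rotation":[0,0,0],"xyz":[0.0023,0.0118,0],"fingers":-1},{"rotation":[0,0,0],"xyz":[0.0023,0.0118,0],"fingers":-1}]' 20
python3 - <<'E'
from h import *
s=r.state();d=s["tool_pos"]-[.5856,-.0545,.1034];print("pull",-(d[0]*.981-d[1]*.1945),"side",d[0]*.1945+d[1]*.981,s["wrist_force"])
E
```

```text
t: 13.0
tool_pos: [0.5101, -0.0206, 0.1012]
tool_rot: [[-0.195, -0.981, -0.01], [-0.981, 0.195, -0.007], [0.009, 0.008, -1.0]]
wrist_force: [-3.0, -35.0, 4.4]
gripper_width: 0.0135
finger_force: 28.7
t: 13.42
tool_pos: [0.5122, -0.0087, 0.1008]
tool_rot: [[-0.195, -0.981, -0.011], [-0.981, 0.195, -0.007], [0.009, 0.009, -1.0]]
wrist_force: [-3.2, -29.4, 3.0]
gripper_width: 0.0136
finger_force: 28.7
pull 0.08095187016250438 side 0.030624083277267317 [ -3.1854 -29.4044   3.0194]
```

```bash
python3 -m handwheel '[{"rotation":[0,0,0],"xyz":[0,0,0],"fingers":-0.64},{"rotation":[0,0,0],"xyz":[0,0,0],"fingers":-0.64},{"rotation":[0,0,0],"xyz":[0,0,0],"fingers":-0.64},{"rotation":[0,0,0],"xyz":[0,0,0],"fingers":-0.64},{"rotation":[0,0,0],"xyz":[0,0,0],"fingers":-0.64}]' 20
python3 - <<'E'
from h import *
s=r.state();g=s["tool_pos"]+.054*s["tool_rot"][:,2];d=g-[.5858,-.0545,.05];print("pull",-(d[0]*.981-d[1]*.1945),"side",d[0]*.1945+d[1]*.981,s["wrist_force"])
E
```

```text
t: 13.83
tool_pos: [0.516, -0.0046, 0.1015]
tool_rot: [[-0.194, -0.981, -0.002], [-0.981, 0.194, -0.001], [0.001, 0.001, -1.0]]
wrist_force: [1.6, -5.2, -3.3]
gripper_width: 0.015
finger_force: 2.9
pull 0.0782479480913438 side 0.03530163029181791 [ 1.5992 -5.1838 -3.2655]
```

```bash
python3 -m handwheel '[{"rotation":[0,0,0],"xyz":[0.001,0.0015,0],"fingers":-0.64},{"rotation":[0,0,0],"xyz":[0.002,0.003,0],"fingers":-0.64},{"rotation":[0,0,0],"xyz":[0.0028,0.0045,0],"fingers":-0.64},{"rotation":[0,0,0],"xyz":[0.0032,0.0059,0],"fingers":-0.64},{"rotation":[0,0,0],"xyz":[0.0032,0.0059,0],"fingers":-0.64}]' 20
python3 -m handwheel '[{"rotation":[0,0,0],"xyz":[0.0002,0.001,0],"fingers":-0.64},{"rotation":[0,0,0],"xyz":[0.0004,0.002,0],"fingers":-0.64},{"rotation":[0,0,0],"xyz":[0.0006,0.0029,0],"fingers":-0.64},{"rotation":[0,0,0],"xyz":[0.0006,0.0029,0],"fingers":-0.64},{"rotation":[0,0,0],"xyz":[0.0006,0.0029,0],"fingers":-0.64}]' 20
cat > g.py <<'E'
from h import *
s=r.state();g=s["tool_pos"]+.054*s["tool_rot"][:,2];d=g-[.5858,-.0545,.05];print("pull",-(d[0]*.981-d[1]*.1945),"side",d[0]*.1945+d[1]*.981,s["wrist_force"])
E
python3 g.py
```

```text
t: 14.25
tool_pos: [0.5194, 0.0016, 0.1015]
tool_rot: [[-0.194, -0.981, -0.001], [-0.981, 0.194, -0.001], [0.001, 0.001, -1.0]]
wrist_force: [2.5, -4.7, -2.8]
gripper_width: 0.0155
finger_force: 2.8
t: 14.67
tool_pos: [0.5196, 0.0038, 0.1016]
tool_rot: [[-0.194, -0.981, -0.002], [-0.981, 0.194, -0.002], [0.002, 0.002, -1.0]]
wrist_force: [2.7, -7.3, -1.2]
gripper_width: 0.015
finger_force: 5.9
pull 0.07637266109593609 side 0.04424072096900726 [ 2.6545 -7.2755 -1.2042]
```

```bash
python3 -m handwheel '[{"rotation":[0,0,0],"xyz":[0.0002,0.001,0],"fingers":-0.64},{"rotation":[0,0,0],"xyz":[0.0004,0.002,0],"fingers":-0.64},{"rotation":[0,0,0],"xyz":[0.0004,0.002,0],"fingers":-0.64},{"rotation":[0,0,0],"xyz":[0.0004,0.002,0],"fingers":-0.64},{"rotation":[0,0,0],"xyz":[0.0004,0.002,0],"fingers":-0.64}]' 20; python3 g.py
python3 -m handwheel '[{"rotation":[0,0,0],"xyz":[0.0002,0.001,0],"fingers":-0.64},{"rotation":[0,0,0],"xyz":[0.0004,0.002,0],"fingers":-0.64},{"rotation":[0,0,0],"xyz":[0.0004,0.002,0],"fingers":-0.64},{"rotation":[0,0,0],"xyz":[0.0004,0.002,0],"fingers":-0.64},{"rotation":[0,0,0],"xyz":[0.0004,0.002,0],"fingers":-0.64}]' 20; python3 g.py
```

```text
t: 15.08
tool_pos: [0.5189, 0.0043, 0.1016]
tool_rot: [[-0.194, -0.981, -0.005], [-0.981, 0.194, -0.004], [0.004, 0.004, -1.0]]
wrist_force: [-0.0, -16.1, 3.2]
gripper_width: 0.016
finger_force: 10.0
pull 0.0772808464634383 side 0.04447426045790337 [ -0.0222 -16.113    3.2319]
t: 15.5
tool_pos: [0.5182, 0.0049, 0.1016]
tool_rot: [[-0.194, -0.981, -0.007], [-0.981, 0.194, -0.006], [0.007, 0.006, -1.0]]
wrist_force: [-0.8, -24.4, 7.7]
gripper_width: 0.015
finger_force: 14.2
pull 0.07818432364221817 side 0.04470450905893118 [ -0.8206 -24.4141   7.7086]
```

```bash
python3 -m handwheel '[{"rotation":[0,0,0],"xyz":[-0.0003,-0.0015,0],"fingers":-0.64},{"rotation":[0,0,0],"xyz":[-0.0004,-0.0025,0],"fingers":-0.64},{"rotation":[0,0,0],"xyz":[-0.0004,-0.0025,0],"fingers":-1},{"rotation":[0,0,0],"xyz":[-0.0004,-0.0025,0],"fingers":-1},{"rotation":[0,0,0],"xyz":[-0.0004,-0.0025,0],"fingers":-1}]' 25; python3 g.py
python3 -m handwheel '[{"rotation":[0,0,0],"xyz":[0,0,0],"fingers":-1},{"rotation":[0,0,0],"xyz":[0,0,0],"fingers":-1},{"rotation":[0,0,0],"xyz":[0,0,0],"fingers":-1},{"rotation":[0,0,0],"xyz":[0,0,0],"fingers":-1},{"rotation":[0,0,0],"xyz":[0,0,0],"fingers":-1}]' 25; python3 g.py
```

```text
t: 15.92
tool_pos: [0.5194, 0.0041, 0.1017]
tool_rot: [[-0.194, -0.981, -0.004], [-0.981, 0.194, -0.003], [0.004, 0.003, -1.0]]
wrist_force: [1.1, -15.4, 1.2]
gripper_width: 0.0138
finger_force: 32.7
pull 0.07673173438477612 side 0.044396445145503526 [  1.1328 -15.4477   1.1784]
t: 16.33
tool_pos: [0.5194, 0.0041, 0.1017]
tool_rot: [[-0.194, -0.981, -0.004], [-0.981, 0.194, -0.003], [0.004, 0.003, -1.0]]
wrist_force: [1.2, -15.3, 2.6]
gripper_width: 0.0135
finger_force: 32.7
pull 0.07674684366887202 side 0.04440857642014736 [  1.2    -15.2794   2.5992]
```

```bash
python3 -m handwheel '[{"rotation":[0,0,0],"xyz":[0.0008,-0.0002,0],"fingers":-1},{"rotation":[0,0,0],"xyz":[0.0008,-0.0002,0],"fingers":-1},{"rotation":[0,0,0],"xyz":[0.0008,-0.0002,0],"fingers":-1},{"rotation":[0,0,0],"xyz":[0.0008,-0.0002,0],"fingers":-1},{"rotation":[0,0,0],"xyz":[0.0008,-0.0002,0],"fingers":-1}]' 25 >/dev/null; python3 g.py
python3 - <<'E'
from h import *;import cv2
p=[.5293,-.0216,-.1957]
def st(P): d=P[:2]-p[:2];c,s=np.cos(p[2]),np.sin(p[2]);return np.array([c*d[0]+s*d[1],-s*d[0]+c*d[1]])
def white(f,v0,v1,u0=270,u1=380):
    h=cv2.cvtColor(f,cv2.COLOR_BGR2HSV);out=[]
    for v in range(v0,v1):
        u=np.where((h[v,u0:u1,1]<45)&(h[v,u0:u1,2]>110))[0]+u0
        if len(u)>8: out.append((v,u.min(),u.max()))
    return out
import pickle
D=pickle.load(open("p.pkl","rb"))
ci=r.camera_info("wrist");f=r.grab_frame("wrist");cv2.imwrite("pics/q_wrist.png",f)
for n,ci,f in(("before",D["wrist"],cv2.imread("pics/p_wrist.png")),("now",ci,f)):
    v=proj(ci,S(p,(-.0155,-.071,.019)))[1]; e=proj(ci,S(p,(-.0155,-.06,.059)))[1]
    A=white(f,max(0,int(v)-20),int(v)-3); B=white(f,int(e)+8,int(e)+45)
    print(n,round(v),round(e),A[::5],B[::8])
    for L,z in((A,.019),(B,.059)):
        if L: print(np.median([st(onz(ci,((a+b)/2,v_),z))[0] for v_,a,b in L])*1000)
E
```

```text
pull 0.0759490881055055 side 0.044413711650461735 [  1.3332 -14.4815   2.2247]
before 186 231 [(166, np.int64(316), np.int64(334)), (171, np.int64(316), np.int64(334)), (176, np.int64(317), np.int64(334)), (181, np.int64(318), np.int64(333))] [(239, np.int64(305), np.int64(344)), (247, np.int64(305), np.int64(343)), (255, np.int64(305), np.int64(343)), (263, np.int64(305), np.int64(343)), (271, np.int64(305), np.int64(343))]
-14.94727959091513
-14.704334462012124
now 75 88 [(55, np.int64(314), np.int64(333)), (60, np.int64(314), np.int64(333)), (65, np.int64(314), np.int64(333)), (70, np.int64(315), np.int64(332))] [(95, np.int64(303), np.int64(346)), (103, np.int64(303), np.int64(346)), (111, np.int64(303), np.int64(346)), (119, np.int64(303), np.int64(346)), (127, np.int64(303), np.int64(345))]
-15.073362761172458
-15.318877263666808
```

```bash
python3 -c "
from bench import r
print(r.state()['t'],r.job_done())"
```

```text
the job is handed in; nothing more can be done
16.8 None
```

Both corks are in the bin, and the arm is still gripping the foot, within about 0.3 mm of the clips by the wrist camera; the cam lever is judged fully closed from the hard stop it hit where expected, as it was not visible at the end. Handed in at 16.8 s, and no verdict came back.

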